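# Sort the cleaned computer fans into their trays

## Robot

A 6-joint arm with a two-finger parallel gripper is mounted at the origin on the work surface. World frame = base frame: x ahead of the robot, y to its left, z up, the work surface at z = 0. Lengths are in m, angles in rad, forces in N, time in s.
With the tool pointing down it reaches from about 0.35 to 0.8 m from the base axis. Payload 7.3 kg.
Tool frame: the origin (TCP) lies between the finger pads; the fingertips stand 22 mm ahead of it and the grasp point (between the pads) lies 3 mm ahead of it; z points along the fingers, y is the line along which they close (so a half turn about z gives the same grasp; the last joint's range is limited). The gripper opens to 85 mm and grips with 20 to 120 N. Pads are 22 mm wide; open, the fingers measure 114 mm over their backs; the gripper's body (76 mm by 85 mm) begins 54 mm behind the grasp point. The pads swing forward as they close: fully open they stand 13 mm farther back than shut.
Start: joints at [-1.436, 0.342, 1.524, -0, 1.275, -0.146], TCP at [0.146, -0.504, 0.253] pointing down, gripper open.
Joint ranges: [-2.53, 2.53], [-0.77, 2.02], [0.04, 2.7], [-1, 4.14], [0.28, 2.66], [-3.11, 3.11]. Speed limits (rad/s): [2.57, 2.57, 3.14, 3.14, 3.14, 3.14].

## Interface

Orientations are given as a rotation vector (axis times angle).
In Python, from station import get_state, imaging, close_job gives the robot as it stands.
- The arm moves only by the tool arm_command, never from a script. Its argument "moves" is a list of rows, each a list of 5 numbers: the shift along the tool's x, y, z scaled (see below), then the turn about the tool's z scaled (see below), then the opening, from 0 (shut) to 1 (fully open). In form: [[tx, ty, tz, twist, jaw], ...]. A call has exactly 8 rows; each row shifts and turns the commanded pose from where the row before left it, along the tool's axes as they then stand; what a row does not reach is not made up. The controller multiplies each number of a shift by 0.12 m and each number of a turn by pi/2 rad. A row lasts 1/8 s, in which the tool goes at most 62.5 mm and 10.7 degrees, less where a joint would pass 70% of its speed; a pose out of reach is approached as far as the arm can. A call with a number of a shift or a turn outside -1 to 1 is refused whole. A call with a gripper value outside its range is refused whole. The fingers move at their own pace and stop on an object; the grip force is fixed at half the most. Time passes only in rows, so rows that do not move let the fingers close, or fill a call up. It gives the time, the measured TCP pose, the force, the opening and the grip force at its end, in the units of the state.
- get_state(): the state, without advancing time (a new reading comes with each control period).
- imaging.capture(name): name is "scene" or "top" or "wrist"; returns a dict with "color" (384x512x3 uint8, blue, green, red), "intrinsics" (3x3 intrinsics, pixels), "k1" (the pictures are not rectified: a ray, as slopes to the right and down, at radius r is drawn at 1 + k1 r^2 times it, then the intrinsics apply), "R" (3x3) and "t" (3): a world point X has camera coordinates R X + t; the wrist camera has in their place "T_tool_cam" (4x4, takes a point from camera to tool coordinates, whose origin is the TCP and whose axes are the flange's). Camera axes: x right, y down, z forward; pixel columns grow to the right and rows downward; lengths in m; the calibration is good to about 2 mm. A picture is of the moment at which its call begins: read the wrist's pose just before it. There is no depth.
- close_job(): hands the job in; it is judged then, once.
Trained networks look in the newest picture that a camera, given by its name, has taken for a name from the list of things; names that differ only in an ending like _2 or _b are one class to them, and where a whole thing is asked for, a point or a joint stands for the part that bears it (a point fixed in the world has none). Each returns a list of dicts, best first, with "conf" (0 to 1); they miss things now and then, are a little off and sometimes report something else, mostly with a low value. They report only what shows in the picture. A call takes as long as a camera call. They do not tell look-alikes from the thing itself.
- imaging.boxes_of(camera, target): "box" ([left, top, right, bottom] in pixels, round what is visible of it).
- imaging.outline_of(camera, target): "region" (384x512 bool, what is visible of it) and "box" ([left, top, right, bottom] in pixels, round what is visible of it).
- imaging.tip_of(camera, target): "at" ([column, row] in pixels: a listed point, or the origin of a listed thing).
The state is a dict: "time_s": time; "joint_positions": joint angles; "joint_vel": joint speeds; "tau": joint torques, N m; "tcp_pos": TCP position; "tool_rot": TCP orientation; "ft_force": force on the tool from outside, world axes, zero at the start; "moment": the same for the moment, N m; "gripper_width": opening from 0.0 (shut) to 1.0 (fully open); "gripper_force": force on a finger pad.
Only numpy, scipy, OpenCV 4.12 (cv2) and the standard library are available. Lean on these libraries where they do the work, as an engineer would, in place of code of your own. Each camera call takes 0.05 s, during which the arm holds its last target. There are 200 camera calls.

## Task

Pick out the three cooling fans from among the parts of the cleaned computer and put each in the tray of its size: the smallest fan in the smallest white tray, the middle one in the middle tray, the largest in the largest. Lower each one in gently without dropping it, so that it lies flat on the tray's floor inside the rim with its label still up; leave the heat sink, the tape roll, the mug and the screwdriver where they are.

Things in the scene. Friction and masses are not known exactly. Their poses are not given: they have to be found in the camera images.
- fan_small: smallest cooling fan: square black plastic frame 30 x 30 mm, 15 mm high, open round middle with grey blades, round hub with a blank paper label on the upper side; about 15 g, loose, lying flat with the label up, turned any way. Origin: centre of the underside; z up through the hub, x and y square to the frame's sides. Can be gripped across either pair of parallel outer sides from above.
- fan_medium: middle-sized cooling fan: square black plastic frame 45 x 45 mm, 20 mm high, open round middle with grey blades, round hub with a blank paper label on the upper side; about 35 g, loose, lying flat with the label up, turned any way. Origin: centre of the underside; z up through the hub, x and y square to the frame's sides. Can be gripped across either pair of parallel outer sides from above.
- fan_large: largest cooling fan: square black plastic frame 60 x 60 mm, 25 mm high, open round middle with grey blades, round hub with a blank paper label on the upper side; about 65 g, loose, lying flat with the label up, turned any way. Origin: centre of the underside; z up through the hub, x and y square to the frame's sides. Can be gripped across either pair of parallel outer sides from above.
- tray_small: smallest tray: square shallow open tray of white plastic, outside 52 x 52 mm, inside 46 x 46 mm, walls 3 mm thick; the rim is 6 mm above the table and the inner floor about 3 mm above the table. It stands fast on the table and does not move; turned any way. Origin: centre of its underside; z up, x and y square to its walls.
- tray_medium: middle-sized tray: square shallow open tray of white plastic, outside 69 x 69 mm, inside 63 x 63 mm, walls 3 mm thick; the rim is 6 mm above the table and the inner floor about 3 mm above the table. It stands fast on the table and does not move; turned any way. Origin: centre of its underside; z up, x and y square to its walls.
- tray_large: largest tray: square shallow open tray of white plastic, outside 86 x 86 mm, inside 80 x 80 mm, walls 3 mm thick; the rim is 6 mm above the table and the inner floor about 3 mm above the table. It stands fast on the table and does not move; turned any way. Origin: centre of its underside; z up, x and y square to its walls.
- heat_sink: bystander: bare aluminium heat sink, 40 x 40 mm, 22 mm high, with eight upright parallel fins; not a fan. Loose; origin at the centre of its underside, z up.
- tape_roll: bystander: roll of blue tape lying flat, outside diameter 68 mm, hole 50 mm, 18 mm high. Loose; origin at the centre of its underside, z up.
- mug: bystander: black mug, 76 mm across the rim, 95 mm high, with a handle on its +y side. Loose; origin at the centre of its underside, z up. It stands at the robot's near left, away from the fans and trays.
- screwdriver: bystander: screwdriver lying along its x axis, handle to -x. Loose; it lies at the robot's near right, away from the fans and trays.
Mind the look-alikes: they are no part of the job. What is shaped like the fan_small but green is not meant.

How it is judged:
By the outcome, as a careful person would: the job done as asked, in the order asked, and still so for the second after the job is handed in, with the robot touching nothing.
It also fails if it takes over 80 s, if anything falls off the work surface, if the arm or the gripper's body presses on something with over 40 N, if the wrist force passes 120 N, or if a joint passes its speed limit or range.

## Working session

There is one attempt and no reset: what is moved stays moved. The work goes in short steps, Python scripts to look and compute and a tool call to move; the robot and the scene stay as the last step left them, time stands still between calls to the robot, and variables do not carry over. Pictures are saved under pics/ and viewed, at most 14 in all, crops included, and the job is handed in when it is done.

Besides the shell and the picture viewer there is one more tool, called after "Emit:" by a JSON object that holds its "api" and its "payload", one argument or row to a line. arm_command: Moves the arm, as the interface text tells. Its arguments: {"type":"object","properties":{"moves":{"type":"array"}},"required":["moves"]}

```bash
mkdir -p pics; ls; python3 - <<'E'
from station import get_state, imaging
import cv2,numpy as np
s=get_state();print(s)
for c in("top","scene"):
    im=imaging.capture(c);cv2.imwrite(f"pics/{c}0.png",im["color"]);print(c,im["intrinsics"],im["k1"],im["R"],im["t"])
    for n in("fan_small","fan_medium","fan_large","tray_small","tray_medium","tray_large","heat_sink"):
        print(n,[(np.round(d["box"]).tolist(),round(d["conf"],2)) for d in imaging.boxes_of(c,n)])
E
```

```text
pics
{'time_s': 0.0, 'joint_positions': array([-1.43598230e+00,  3.42728214e-01,  1.52505624e+00,  2.17618679e-05,
        1.27538827e+00, -1.45998442e-01]), 'joint_vel': array([-0.00080503,  0.00116782, -0.00020002, -0.00020904, -0.00012733,
        0.00046522]), 'tau': array([ 1.54069901e-03, -4.33669245e+01, -2.46010655e+01, -5.84039321e-05,
        7.80247879e-03,  7.47097957e-07]), 'tcp_pos': array([ 0.14547301, -0.50404713,  0.25260939]), 'tool_rot': array([-3.10911396e+00, -4.39420349e-01, -4.65506117e-05]), 'ft_force': array([-0.37424381,  0.25505682,  0.56341853]), 'moment': array([ 0.02029347,  0.00385352, -0.03127277]), 'gripper_force': 0.0, 'gripper_width': 1.0016320153618001}
top [[475.60935216   0.         259.43752353]
 [  0.         475.60935216 192.09057519]
 [  0.           0.           1.        ]] -0.06853284218938396 [[-1.05337439e-02 -9.99941601e-01 -2.41540002e-03]
 [-9.83208065e-01  1.07975020e-02 -1.82168368e-01]
 [ 1.82183809e-01  4.55925848e-04 -9.83264385e-01]] [0.00349247 0.49120596 1.17627163]
fan_small [([189.0, 144.0, 203.0, 162.0], 0.44)]
fan_medium [
[... 394 characters left out ...]
.           1.        ]] -0.041886615237032666 [[-0.11357242  0.99350187 -0.00743932]
 [ 0.59794582  0.06237064 -0.79910619]
 [-0.7934495  -0.09520473 -0.60114387]] [ 0.04150086 -0.25983742  1.27381872]
fan_small [([316.0, 228.0, 330.0, 248.0], 0.57), ([283.0, 243.0, 301.0, 257.0], 0.51)]
fan_medium [([228.0, 234.0, 254.0, 262.0], 0.74), ([117.0, 154.0, 168.0, 166.0], 0.6)]
fan_large [([149.0, 219.0, 187.0, 255.0], 0.72)]
tray_small [([104.0, 204.0, 136.0, 226.0], 0.92)]
tray_medium [([304.0, 181.0, 344.0, 208.0], 0.87)]
tray_large [([236.0, 181.0, 282.0, 215.0], 0.8)]
heat_sink [([374.0, 219.0, 395.0, 236.0], 0.86), ([305.0, 184.0, 341.0, 209.0], 0.33), ([374.0, 143.0, 414.0, 187.0], 0.27)]
```

```bash
python3 - <<'E'
import cv2
a=cv2.imread("pics/top0.png")[90:270,90:430]
cv2.imwrite("pics/top0c.png",cv2.resize(a,None,fx=2.3,fy=2.3,interpolation=cv2.INTER_CUBIC))
E
```

```text
(no output)
```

View pics/top0c.png

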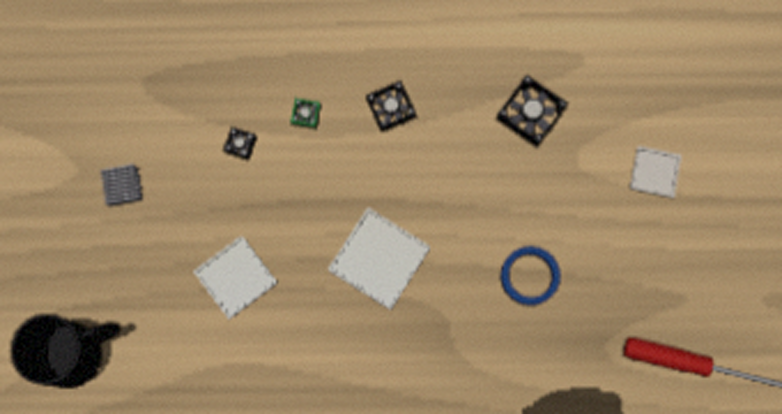

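View pics/scene0.png

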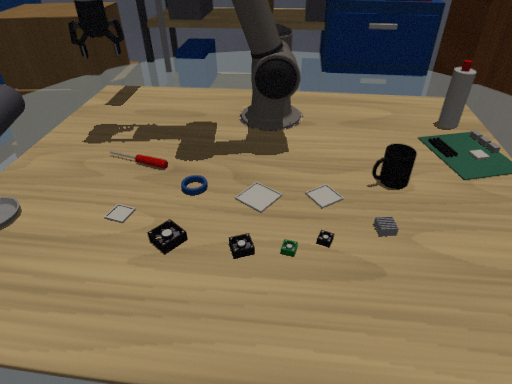

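The top view shows the black small fan at about (194,152), next to the green look-alike at (223,139). The medium fan is at (259,136) and the large one at (320,138). The trays are at (375,165) small, (193,211) medium and (255,202) large. The scene view agrees with this. Next I'll fit the poses.

```bash
cat > h.py <<'E'
import numpy as np,cv2
from scipy.optimize import minimize
from scipy.spatial.transform import Rotation as Rn
from station import get_state, imaging
DIM={"fan_small":(30,15),"fan_medium":(45,20),"fan_large":(60,25),"tray_small":(52,6),"tray_medium":(69,6),"tray_large":(86,6)}
def cam(name):
    s=get_state();im=imaging.capture(name)
    if name=="wrist":
        M=np.eye(4);M[:3,:3]=Rn.from_rotvec(s["tool_rot"]).as_matrix();M[:3,3]=s["tcp_pos"]
        M=np.linalg.inv(M@im["T_tool_cam"]);im["R"],im["t"]=M[:3,:3],M[:3,3]
    return im
def proj(im,X):
    return cv2.projectPoints(np.float64(X),cv2.Rodrigues(np.float64(im["R"]))[0],np.float64(im["t"]),np.float64(im["intrinsics"]),np.float64([im["k1"],0,0,0]))[0][:,0]
def unproj(im,px,z):
    n=cv2.undistortPoints(np.float64([[px]]),np.float64(im["intrinsics"]),np.float64([im["k1"],0,0,0]))[0,0]
    d=im["R"].T@[n[0],n[1],1];c=-im["R"].T@im["t"];return c+d*(z-c[2])/d[2]
def box(p,w,h,z0=0):
    c,s=np.cos(p[2]),np.sin(p[2]);q=np.array([(1,1),(-1,1),(-1,-1),(1,-1)])*w/2
    xy=q@np.array([[c,s],[-s,c]])+p[:2]
    return np.array([[*a,z] for z in(z0,z0+h) for a in xy])
def fit(views,name,z0=0):
    "views: list of (im,region); fit the box silhouette to the regions by overlap"
    w,h=np.array(DIM[name])/1000;K=8;W=[]
    for im,reg in views:
        ys,xs=np.nonzero(reg);m=12;o=np.array([xs.min()-m,ys.min()-m]);
        r=reg[max(o[1],0):ys.max()+m,max(o[0],0):xs.max()+m];o=np.maximum(o,0)
        W.append((im,o,cv2.resize(r.astype(np.float32),None,fx=K,fy=K,interpolation=cv2.INTER_LINEAR)>.5))
    def cost(p):
        t=0
        for im,o,r in W:
            q=(proj(im,box(p,w,h,z0))-o+.5)*K
            m=np.zeros(r.shape,np.uint8);cv2.fillConvexPoly(m,cv2.convexHull(np.int32(np.round(q*16))),1,shift=4)
            t+=1-(r&(m>0)).sum()/(r|(m>0)).sum()
        return t/len(W)
    im,reg=views[0];ys,xs=np.nonzero(reg);x0=unproj(im,(xs.mean(),ys.mean()),z0+h*.7)
    best=min((minimize(cost,[x0[0],x0[1],a],method="Nelder-Mead",options=dict(initial_simplex=[[x0[0],x0[1],a],[x0[0]+.005,x0[1],a],[x0[0],x0[1]+.005,a],[x0[0],x0[1],a+.2]],xatol=1e-4,fatol=1e-4)) for a in np.arange(4)*np.pi/8),key=lambda r:r.fun)
    p=best.x;p[2]=(p[2]+np.pi/4)%(np.pi/2)-np.pi/4
    return p,best.fun
def tips(s=None):
    s=s or get_state();return s["tcp_pos"],Rn.from_rotvec(s["tool_rot"]).as_matrix()
E
python3 - <<'E'
from h import *
ims={c:cam(c) for c in("top","scene")}
for n in DIM:
    v=[]
    for c in ims:
        L=imaging.outline_of(c,n)
        if n=="fan_small":   # reject green
            L=[d for d in L if (lambda m:m[1]-m[2]<25)(ims[c]["color"][d["region"]].astype(float).mean(0))]
        if L: v.append((ims[c],L[0]["region"]))
    out=[fit([x],n) for x in v]+([fit(v,n)] if len(v)>1 else [])
    print(n,[(np.round(p,4).tolist(),round(f,2)) for p,f in out])
p,R=tips();print(p,R)
E
```

```text
fan_small [([0.6445, 0.0967, -0.2399], np.float64(0.09)), ([0.6138, 0.1732, -0.3655], np.float64(0.09)), ([0.6445, 0.0967, -0.2399], np.float64(0.55))]
fan_medium [([0.651, -0.0045, 0.3963], np.float64(0.06)), ([0.6549, -0.0061, 0.423], np.float64(0.07)), ([0.6525, -0.0059, 0.4242], np.float64(0.11))]
fan_large [([0.6439, -0.1698, -0.6564], np.float64(0.1)), ([0.6472, -0.1717, -0.6101], np.float64(0.06)), ([0.6455, -0.1708, -0.6406], np.float64(0.1))]
tray_small [([0.5703, -0.313, -0.211], np.float64(0.08)), ([0.576, -0.3143, -0.2399], np.float64(0.06)), ([0.5721, -0.3136, -0.2346], np.float64(0.13))]
tray_medium [([0.4519, 0.1777, 0.6421], np.float64(0.04)), ([0.4556, 0.1746, 0.6527], np.float64(0.07)), ([0.4531, 0.1767, 0.6501], np.float64(0.09))]
tray_large [([0.472, 0.0125, -0.5868], np.float64(0.06)), ([0.4748, 0.0105, -0.5789], np.float64(0.05)), ([0.4736, 0.0113, -0.5867], np.float64(0.07))]
[ 0.14550749 -0.50443989  0.2533175 ] [[ 9.60840119e-01  2.77103347e-01 -4.83373219e-06]
 [ 2.77103346e-01 -9.60840117e-01 -7.50039670e-05]
 [-2.54282941e-05  7.07273772e-05 -9.99999997e-01]]
```

Emit:
{"api": "arm_command", "payload": {
  "moves": [
    [0.37, -0.3, 0, 0, 1],
    [0.37, -0.3, 0, 0, 1],
    [0.37, -0.3, 0, 0, 1],
    [0.37, -0.3, 0, 0, 1],
    [0.37, -0.3, 0, 0, 1],
    [0.37, -0.3, 0, 0, 1],
    [0.37, -0.3, 0, 0, 1],
    [0.37, -0.3, 0, 0, 1]
  ]
}}

```text
time_s: 2.5
tcp_pos: [0.4079, -0.1277, 0.2536]
tool_rot: [3.11, 0.439, 0.001]
ft_force: [0.6, -1.0, 0.1]
gripper_width: 0.998
gripper_force: 0.0
```

Emit:
{"api": "arm_command", "payload": {
  "moves": [
    [0.37, -0.3, 0, 0, 0.6],
    [0.37, -0.3, 0, 0, 0.6],
    [0.37, -0.3, 0, 0, 0.6],
    [0.37, -0.3, 0, 0, 0.6],
    [0.37, -0.3, 0, 0, 0.6],
    [0, 0, 0, -0.11, 0.6],
    [0, 0, 0, -0.11, 0.6],
    [0, 0, 0, -0.11, 0.6]
  ]
}}

```text
time_s: 3.5
tcp_pos: [0.5704, 0.1055, 0.2531]
tool_rot: [-2.89, -1.231, 0.001]
ft_force: [-0.5, -0.4, -0.7]
gripper_width: 0.597
gripper_force: 0.0
```

```bash
python3 - <<'E'
from h import *
s=get_state();print(s["time_s"],s["tcp_pos"],s["tool_rot"],s["gripper_width"],s["joint_positions"])
im=cam("wrist");cv2.imwrite("pics/w1.png",im["color"]);print(im["T_tool_cam"],im["intrinsics"][0,0])
print([(np.round(d["box"]),d["conf"],np.round(unproj(im,[(d["box"][0]+d["box"][2])/2,(d["box"][1]+d["box"][3])/2],.01),4)) for d in imaging.boxes_of("wrist","fan_small")])
E
```

```text
3.5 [0.57042416 0.10546795 0.25305785] [-2.89028766e+00 -1.23118684e+00  5.67883915e-04] 0.5970510822671435 [ 5.08039119e-02  4.44110065e-01  1.36679332e+00 -1.25159668e-04
  1.33102976e+00  8.16239620e-01]
[[-9.39677247e-04 -9.47349813e-01 -3.20199077e-01  8.32554589e-02]
 [ 9.99999554e-01 -9.22033378e-04 -2.06711026e-04 -4.01452441e-04]
 [-9.94065840e-05 -3.20199128e-01  9.47350257e-01 -1.20543153e-01]
 [ 0.00000000e+00  0.00000000e+00  0.00000000e+00  1.00000000e+00]] 311.3014861774245
[(array([226.,  78., 261., 111.]), 0.81, array([0.6129, 0.1714, 0.01  ])), (array([296., 105., 324., 139.]), 0.69, array([0.6468, 0.0966, 0.01  ]))]
```

View pics/w1.png

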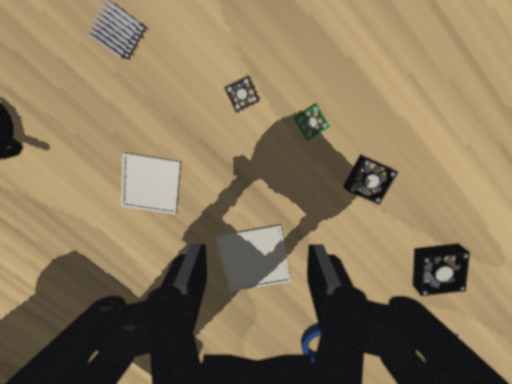

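The wrist view shows the black small fan at (242,94) and the green one at (311,121), with the heat sink at (118,30). The fingertips are at row ~247. Now I'll fit from this view.

```bash
cat >> h.py <<'E'
def reg(im,c,n,near,mx=0.03):
    for d in imaging.outline_of(c,n):
        ys,xs=np.nonzero(d["region"])
        if len(xs)<20: continue
        if np.hypot(*(unproj(im,(xs.mean(),ys.mean()),.008)[:2]-near))<mx: return d["region"]
def look(cams,targets):
    ims={c:cam(c) for c in cams}
    for n,near in targets.items():
        v=[]
        for c in cams:
            r=reg(ims[c],c,n,np.array(near))
            if r is None: print(n,c,"none");continue
            v.append((ims[c],r));p,f=fit(v[-1:],n);print(n,c,np.round(p,4),round(f,3))
    return ims
def step(target,yaw,s=None):
    "scaled shift in tool axes to the target TCP and twist (scaled) so that tool y lies along a side nearest"
    s=s or get_state();R=Rn.from_rotvec(s["tool_rot"]).as_matrix()
    d=R.T@(np.array(target)-s["tcp_pos"]);ya=np.arctan2(R[1,1],R[0,1]);e=(yaw-ya+np.pi/4)%(np.pi/2)-np.pi/4
    return np.round(d/.12,3),"twist",round(-e/(np.pi/2),3),"yaw now",round(ya,3)
E
python3 - <<'E'
from h import *
look(["top","wrist"],dict(fan_small=(.613,.172),fan_medium=(.652,-.005),fan_large=(.645,-.17),tray_medium=(.453,.177),tray_large=(.473,.0115),tray_small=(.572,-.313)))
print(step([.613,.172,.12],-.3655))
E
```

```text
fan_small top none
fan_small wrist [ 0.6124  0.1741 -0.3473] 0.09
fan_medium top [ 0.651  -0.0042  0.3722] 0.097
fan_medium wrist [ 0.6546 -0.0042  0.4093] 0.056
fan_large top [ 0.644  -0.1693 -0.615 ] 0.11
fan_large wrist [ 0.6458 -0.1691 -0.6332] 0.036
tray_medium top none
tray_medium wrist [0.4545 0.1772 0.6483] 0.029
tray_large top [ 0.4716  0.0121 -0.5753] 0.046
tray_large wrist [ 0.4743  0.0116 -0.5851] 0.028
tray_small top [ 0.5708 -0.3136 -0.2259] 0.064
tray_small wrist none
(array([ 0.647, -0.134,  1.111]), 'twist', np.float64(-0.259), 'yaw now', np.float64(-0.772))
```

Emit:
{"api": "arm_command", "payload": {
  "moves": [
    [0.328, -0.072, 0, 0, 0.6],
    [0.328, -0.071, 0, 0, 0.6],
    [0, 0, 0.2, -0.089, 0.6],
    [0, 0, 0.3, -0.088, 0.6],
    [0, 0, 0.3, -0.088, 0.6],
    [0, 0, 0.3, 0, 0.6],
    [0, 0, 0, 0, 0.6],
    [0, 0, 0, 0, 0.6]
  ]
}}

```text
time_s: 5.3
tcp_pos: [0.6138, 0.1737, 0.1227]
tool_rot: [2.579, 1.793, 0.003]
ft_force: [-0.4, -0.3, 0.1]
gripper_width: 0.596
gripper_force: 0.0
```

```bash
python3 - <<'E'
from h import *
s=get_state();im=look(["wrist"],dict(fan_small=(.613,.1736)))["wrist"];cv2.imwrite("pics/w2.png",im["color"]);print(s["tcp_pos"],step([.613,.1736,.025],-.355))
E
```

```text
fan_small wrist [ 0.6117  0.1731 -0.3358] 0.061
[0.61379969 0.17369275 0.12272308] (array([-0.006, -0.011,  0.82 ]), 'twist', np.float64(-0.0), 'yaw now', np.float64(-0.355))
```

View pics/w2.png

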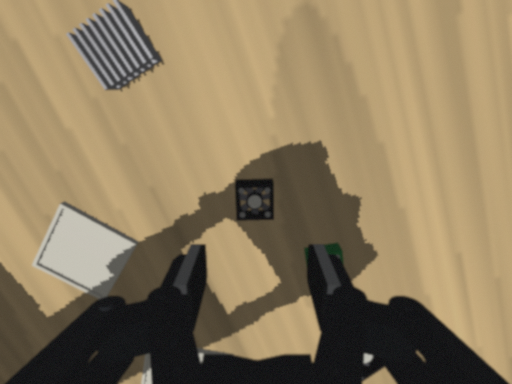

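The small fan sits at (255,200), square between the fingers. Descending and gripping.

Emit:
{"api": "arm_command", "payload": {
  "moves": [
    [-0.006, -0.01, 0.25, 0, 0.6],
    [0, 0, 0.25, 0, 0.6],
    [0, 0, 0.2, 0, 0.6],
    [0, 0, 0.115, 0, 0.6],
    [0, 0, 0, 0, 0.6],
    [0, 0, 0, 0, 0],
    [0, 0, 0, 0, 0],
    [0, 0, 0, 0, 0]
  ]
}}

```text
time_s: 6.4
tcp_pos: [0.6127, 0.1735, 0.0252]
tool_rot: [2.578, 1.793, 0.005]
ft_force: [-0.3, 0.9, 7.3]
gripper_width: 0.332
gripper_force: 60.6
```

```bash
python3 - <<'E'
from h import *
s=get_state();print(s["tcp_pos"],s["gripper_width"],s["gripper_force"],s["ft_force"])
im=cam("wrist");cv2.imwrite("pics/w3.png",im["color"])
E
```

```text
[0.61273567 0.17349938 0.02522447] 0.33185586010052137 60.625427026388934 [-0.34584938  0.85778231  7.26564345]
```

View pics/w3.png

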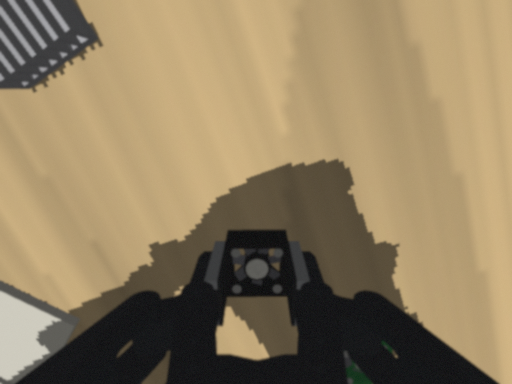

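Emit:
{"api": "arm_command", "payload": {
  "moves": [
    [0, 0, -0.15, 0, 0],
    [0, 0, -0.3, 0, 0],
    [0, 0, -0.35, 0, 0],
    [-0.436, 0.122, 0, 0, 0],
    [-0.436, 0.122, 0, 0, 0],
    [-0.436, 0.122, 0, 0, 0],
    [-0.436, 0.122, 0, 0, 0],
    [-0.436, 0.122, 0, 0, 0]
  ]
}}

```text
time_s: 7.45
tcp_pos: [0.5891, -0.0992, 0.1209]
tool_rot: [2.578, 1.793, 0.001]
ft_force: [0.6, -0.5, 0.3]
gripper_width: 0.33
gripper_force: 59.9
```

Emit:
{"api": "arm_command", "payload": {
  "moves": [
    [-0.436, 0.122, 0, 0, 0],
    [-0.436, 0.122, 0, 0, 0],
    [-0.436, 0.122, 0, 0, 0],
    [-0.436, 0.122, 0, 0, 0],
    [0, 0, 0, -0.042, 0],
    [0, 0, 0, -0.041, 0],
    [0, 0, 0, 0, 0],
    [0, 0, 0, 0, 0]
  ]
}}

```text
time_s: 8.45
tcp_pos: [0.5714, -0.3139, 0.1202]
tool_rot: [2.457, 1.956, 0.0]
ft_force: [0.1, -0.1, -0.0]
gripper_width: 0.336
gripper_force: 59.9
```

```bash
python3 - <<'E'
from h import *
s=get_state();print(s["tcp_pos"],s["gripper_width"],s["gripper_force"],s["ft_force"])
im=look(["wrist","top"],dict(tray_small=(.572,-.3136)))["wrist"];cv2.imwrite("pics/w4.png",im["color"])
print(step([.5725,-.3136,.05],-.225))
E
```

```text
[ 0.57143326 -0.31387666  0.12015949] 0.3355195352600537 59.88592497567879 [ 0.05698413 -0.10248962 -0.02942537]
tray_small wrist [ 0.5735 -0.3141 -0.2255] 0.012
tray_small top none
(array([0.004, 0.008, 0.581]), 'twist', np.float64(-0.0), 'yaw now', np.float64(-0.225))
```

View pics/w4.png

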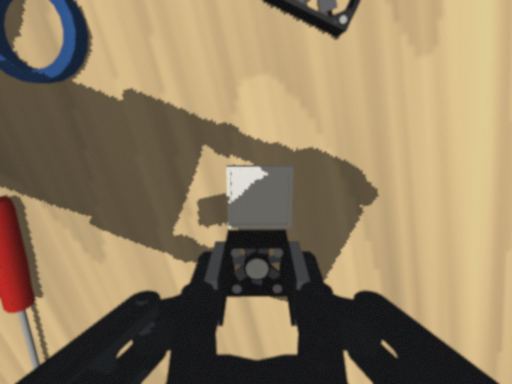

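The tray is straight below at (260,197) and well aligned. Lowering.

Emit:
{"api": "arm_command", "payload": {
  "moves": [
    [0.003, 0.012, 0.2, 0, 0],
    [0, 0, 0.25, 0, 0],
    [0, 0, 0.18, 0, 0],
    [0, 0, 0.08, 0, 0],
    [0, 0, 0.02, 0, 0],
    [0, 0, 0.01, 0, 0],
    [0, 0, 0, 0, 0],
    [0, 0, 0, 0, 0]
  ]
}}

```text
time_s: 9.65
tcp_pos: [0.5731, -0.3142, 0.0314]
tool_rot: [2.456, 1.957, 0.0]
ft_force: [0.8, -0.5, -0.4]
gripper_width: 0.333
gripper_force: 59.9
```

```bash
python3 - <<'E'
from h import *
s=get_state();print(s["tcp_pos"],s["gripper_width"],s["ft_force"])
E
```

```text
[ 0.57309315 -0.31418832  0.03136518] 0.33251337633617073 [ 0.82502071 -0.51432662 -0.37675422]
```

Expect contact at about 0.028. Fine steps now.

Emit:
{"api": "arm_command", "payload": {
  "moves": [
    [0, 0, 0.01, 0, 0],
    [0, 0, 0.006, 0, 0],
    [0, 0, 0.005, 0, 0],
    [0, 0, 0.004, 0, 0],
    [0, 0, 0, 0, 0],
    [0, 0, 0, 0, 0],
    [0, 0, 0, 0, 0],
    [0, 0, 0, 0, 0]
  ]
}}

```text
time_s: 10.65
tcp_pos: [0.5728, -0.314, 0.0282]
tool_rot: [2.457, 1.958, -0.0]
ft_force: [-1.7, 1.2, 5.4]
gripper_width: 0.331
gripper_force: 60.6
```

Emit:
{"api": "arm_command", "payload": {
  "moves": [
    [0, 0, 0, 0, 0.4],
    [0, 0, 0, 0, 0.5],
    [0, 0, 0, 0, 0.6],
    [0, 0, -0.1, 0, 0.6],
    [0, 0, -0.2, 0, 0.6],
    [0, 0, -0.25, 0, 0.6],
    [0, 0, -0.25, 0, 0.6],
    [0, 0, 0, 0, 0.8]
  ]
}}

```text
time_s: 11.65
tcp_pos: [0.5742, -0.3149, 0.1275]
tool_rot: [2.452, 1.954, 0.003]
ft_force: [0.2, 0.1, 0.1]
gripper_width: 0.789
gripper_force: 0.0
```

```bash
python3 - <<'E'
from h import *
s=get_state();print(s["tcp_pos"],s["gripper_width"],s["ft_force"])
im=look(["wrist"],dict(tray_small=(.572,-.3136),fan_small=(.573,-.314)))["wrist"];cv2.imwrite("pics/w5.png",im["color"])
print(step([.654,-.005,.12],.405))
E
```

```text
[ 0.57423731 -0.31493807  0.12748204] 0.7889236906842262 [0.21429699 0.14818121 0.08945951]
tray_small wrist [ 0.5738 -0.3141 -0.2273] 0.409
fan_small wrist [ 0.5724 -0.315  -0.21  ] 0.063
(array([2.66 , 0.089, 0.027]), 'twist', np.float64(-0.401), 'yaw now', np.float64(-0.225))
```

View pics/w5.png

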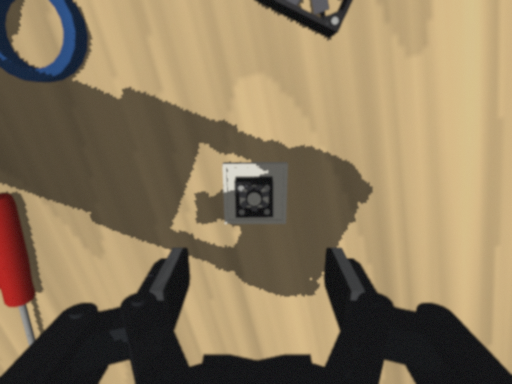

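The small fan lies in its tray at (254,197). Next is the medium one.

Emit:
{"api": "arm_command", "payload": {
  "moves": [
    [0.443, 0.015, 0, 0, 0.8],
    [0.443, 0.015, 0, 0, 0.8],
    [0.443, 0.015, 0, 0, 0.8],
    [0.443, 0.015, 0, 0, 0.8],
    [0.443, 0.015, 0, 0, 0.8],
    [0.443, 0.015, 0, 0, 0.8],
    [0, 0, 0, -0.1, 0.8],
    [0, 0, 0, -0.1, 0.8]
  ]
}}

```text
time_s: 12.8
tcp_pos: [0.6538, -0.0042, 0.122]
tool_rot: [-2.111, -2.324, 0.003]
ft_force: [0.0, -0.2, -0.3]
gripper_width: 0.799
gripper_force: 0.0
```

Emit:
{"api": "arm_command", "payload": {
  "moves": [
    [0, 0, 0, -0.1, 0.8],
    [0, 0, 0, -0.1, 0.8],
    [0, 0, 0, 0, 0.8],
    [0, 0, 0, 0, 0.8],
    [0, 0, 0, 0, 0.8],
    [0, 0, 0, 0, 0.8],
    [0, 0, 0, 0, 0.8],
    [0, 0, 0, 0, 0.8]
  ]
}}

```text
time_s: 13.8
tcp_pos: [0.6545, -0.0055, 0.1237]
tool_rot: [1.732, 2.621, -0.0]
ft_force: [0.8, -0.5, -0.8]
gripper_width: 0.802
gripper_force: 0.0
```

```bash
python3 - <<'E'
from h import *
s=get_state();print(s["tcp_pos"],s["gripper_width"])
im=look(["wrist"],dict(fan_medium=(.654,-.0045)))["wrist"];cv2.imwrite("pics/w6.png",im["color"])
print(step([.654,-.0045,.027],.405))
E
```

```text
[ 0.65451457 -0.00547808  0.12374705] 0.802433453213932
fan_medium wrist [ 0.6542 -0.0044  0.4045] 0.105
(array([ 0.009, -0.   ,  0.806]), 'twist', np.float64(-0.001), 'yaw now', np.float64(0.403))
```

View pics/w6.png

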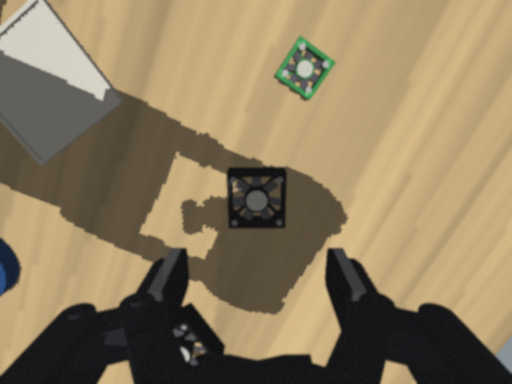

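The medium fan is at (257,198), square between the fingers.

Emit:
{"api": "arm_command", "payload": {
  "moves": [
    [0.008, 0, 0.25, 0, 0.8],
    [0, 0, 0.25, 0, 0.8],
    [0, 0, 0.2, 0, 0.8],
    [0, 0, 0.125, 0, 0.8],
    [0, 0, 0, 0, 0.8],
    [0, 0, 0, 0, 0],
    [0, 0, 0, 0, 0],
    [0, 0, 0, 0, 0]
  ]
}}

```text
time_s: 14.9
tcp_pos: [0.6551, -0.0047, 0.0263]
tool_rot: [1.73, 2.619, 0.002]
ft_force: [-0.2, 0.2, 6.5]
gripper_width: 0.508
gripper_force: 62.4
```

```bash
python3 - <<'E'
from h import *
s=get_state();print(s["tcp_pos"],s["gripper_width"],s["gripper_force"],s["ft_force"],step([.4545,.177,.12],.648))
E
```

```text
[ 0.65510228 -0.00470237  0.02628479] 0.5084748886566726 62.37022161483765 [-0.20870099  0.23784839  6.48606503] (array([ 2.048, -0.941, -0.787]), 'twist', np.float64(-0.156), 'yaw now', np.float64(0.403))
```

```bash
python3 - <<'E'
from h import *
im=cam("top");print([(np.round(d["box"]),d["conf"]) for d in imaging.boxes_of("top","mug")])
for px,z in(((146,232),.05),((118,243),.095),((90,240),.095)):print(unproj(im,px,z))
E
```

```text
[(array([359., 237., 436., 260.]), 0.71), (array([ 92., 226., 132., 259.]), 0.62)]
[0.390742  0.2863779 0.05     ]
[0.3598473 0.3434459 0.095    ]
[0.36756814 0.41307327 0.095     ]
```

Emit:
{"api": "arm_command", "payload": {
  "moves": [
    [0, 0, -0.15, 0, 0],
    [0, 0, -0.3, 0, 0],
    [0, 0, -0.35, 0, 0],
    [0.41, -0.188, 0, 0, 0],
    [0.41, -0.188, 0, 0, 0],
    [0.41, -0.188, 0, 0, 0],
    [0, 0, 0, 0.1, 0],
    [0, 0, 0, 0.1, 0]
  ]
}}

```text
time_s: 16.0
tcp_pos: [0.5336, 0.1053, 0.122]
tool_rot: [2.124, 2.314, 0.001]
ft_force: [0.2, -0.2, -0.4]
gripper_width: 0.511
gripper_force: 61.7
```

Emit:
{"api": "arm_command", "payload": {
  "moves": [
    [0, 0, 0, 0.107, 0],
    [0, 0, 0, 0.107, 0],
    [0, 0, 0, 0.107, 0],
    [0, 0, 0, 0.107, 0],
    [0, 0, 0, 0.107, 0],
    [0, 0, 0, 0.107, 0],
    [0, 0, 0, 0, 0],
    [0, 0, 0, 0, 0]
  ]
}}

```text
time_s: 17.0
tcp_pos: [0.534, 0.1046, 0.1212]
tool_rot: [2.975, 1.01, 0.001]
ft_force: [0.2, -0.0, 0.1]
gripper_width: 0.506
gripper_force: 61.7
```

```bash
python3 - <<'E'
from h import *
s=get_state();print(s["tcp_pos"],s["joint_positions"],step([.4545,.177,.12],.648))
look(["wrist"],dict(tray_medium=(.4545,.177)))
E
```

```text
[0.5339941  0.10461875 0.12116951] [ 5.26464161e-02  5.15831856e-01  1.64749445e+00 -1.07932889e-04
  9.77749402e-01  9.68779432e-01] (array([-0.158, -0.882,  0.009]), 'twist', np.float64(0.004), 'yaw now', np.float64(-0.916))
tray_medium wrist [0.4543 0.1771 0.6474] 0.014
```

Emit:
{"api": "arm_command", "payload": {
  "moves": [
    [-0.079, -0.441, 0, 0.004, 0],
    [-0.079, -0.441, 0, 0, 0],
    [0, 0, 0.2, 0, 0],
    [0, 0, 0.25, 0, 0],
    [0, 0, 0.18, 0, 0],
    [0, 0, 0.09, 0, 0],
    [0, 0, 0, 0, 0],
    [0, 0, 0, 0, 0]
  ]
}}

```text
time_s: 18.1
tcp_pos: [0.4555, 0.1776, 0.035]
tool_rot: [2.979, 0.996, 0.002]
ft_force: [0.5, 0.4, -0.4]
gripper_width: 0.51
gripper_force: 61.8
```

```bash
python3 - <<'E'
from h import *
s=get_state();print(s["tcp_pos"],s["ft_force"],step([.4544,.177,.0293],.648))
E
```

```text
[0.45551384 0.1776101  0.03498737] [ 0.45227184  0.35262051 -0.43900025] (array([-0.011, -0.002,  0.047]), 'twist', np.float64(-0.002), 'yaw now', np.float64(-0.925))
```

Emit:
{"api": "arm_command", "payload": {
  "moves": [
    [-0.01, 0, 0.015, 0, 0],
    [0, 0, 0.012, 0, 0],
    [0, 0, 0.008, 0, 0],
    [0, 0, 0.006, 0, 0],
    [0, 0, 0.005, 0, 0],
    [0, 0, 0, 0, 0],
    [0, 0, 0, 0, 0],
    [0, 0, 0, 0, 0]
  ]
}}

```text
time_s: 19.1
tcp_pos: [0.454, 0.1768, 0.0292]
tool_rot: [2.979, 0.996, 0.0]
ft_force: [-2.0, -0.1, 5.5]
gripper_width: 0.511
gripper_force: 62.5
```

Emit:
{"api": "arm_command", "payload": {
  "moves": [
    [0, 0, 0, 0, 0.6],
    [0, 0, 0, 0, 0.7],
    [0, 0, 0, 0, 0.8],
    [0, 0, -0.1, 0, 0.8],
    [0, 0, -0.2, 0, 0.8],
    [0, 0, -0.25, 0, 0.8],
    [0, 0, -0.25, 0, 1],
    [0, 0, 0, 0, 1]
  ]
}}

```text
time_s: 20.1
tcp_pos: [0.4554, 0.1772, 0.1275]
tool_rot: [2.979, 0.996, 0.009]
ft_force: [-0.2, 0.2, -0.9]
gripper_width: 0.996
gripper_force: 0.0
```

```bash
python3 - <<'E'
from h import *
s=get_state();print(s["tcp_pos"],s["gripper_width"],s["joint_positions"])
im=look(["wrist"],dict(fan_medium=(.4545,.177)))["wrist"];cv2.imwrite("pics/w7.png",im["color"])
print(step([.6455,-.1695,.12],-.63))
E
```

```text
[0.45538097 0.17716448 0.12746993] 0.996247915538285 [ 2.14071989e-01  4.19896386e-01  1.79876769e+00 -9.04481983e-05
  9.17293779e-01  1.13965288e+00]
fan_medium wrist [0.4533 0.1769 0.6431] 0.098
(array([-0.459,  3.266,  0.042]), 'twist', np.float64(-0.188), 'yaw now', np.float64(-0.926))
```

View pics/w7.png

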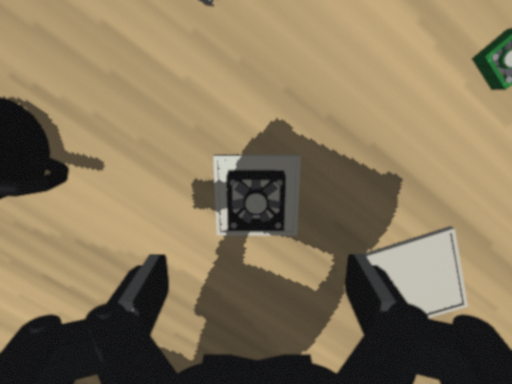

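The medium fan lies in its tray at (257,202). Next is the large one.

Emit:
{"api": "arm_command", "payload": {
  "moves": [
    [-0.066, 0.467, 0, 0, 1],
    [-0.066, 0.467, 0, 0, 1],
    [-0.066, 0.467, 0, 0, 1],
    [-0.066, 0.467, 0, 0, 1],
    [-0.066, 0.467, 0, 0, 1],
    [-0.066, 0.467, 0, 0, 1],
    [-0.065, 0.465, 0, 0, 1],
    [0, 0, 0, -0.094, 1]
  ]
}}

```text
time_s: 21.2
tcp_pos: [0.6458, -0.1737, 0.1224]
tool_rot: [-2.898, -1.211, 0.002]
ft_force: [-0.1, 0.7, 0.2]
gripper_width: 1.0
gripper_force: 0.0
```

Emit:
{"api": "arm_command", "payload": {
  "moves": [
    [0, 0, 0, -0.094, 1],
    [0, 0, 0, 0, 1],
    [0, 0, 0, 0, 1],
    [0, 0, 0, 0, 1],
    [0, 0, 0, 0, 1],
    [0, 0, 0, 0, 1],
    [0, 0, 0, 0, 1],
    [0, 0, 0, 0, 1]
  ]
}}

```text
time_s: 22.2
tcp_pos: [0.6455, -0.1697, 0.1248]
tool_rot: [2.801, 1.423, 0.0]
ft_force: [0.8, -0.6, -0.6]
gripper_width: 0.998
gripper_force: 0.0
```

```bash
python3 - <<'E'
from h import *
s=get_state();print(s["tcp_pos"],s["gripper_width"])
im=look(["wrist"],dict(fan_large=(.6455,-.1695)))["wrist"];cv2.imwrite("pics/w8.png",im["color"])
print(step([.646,-.1695,.027],-.63))
E
```

```text
[ 0.64551023 -0.16970788  0.1248297 ] 0.9978749525211094
fan_large wrist [ 0.646  -0.1694 -0.6448] 0.132
(array([0.004, 0.002, 0.815]), 'twist', np.float64(-0.0), 'yaw now', np.float64(-0.63))
```

View pics/w8.png

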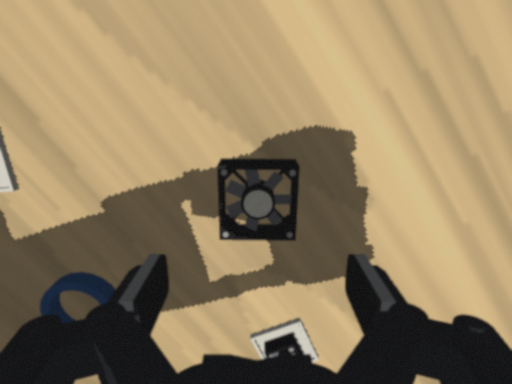

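The large fan is at (258,200), square between the fingers.

Emit:
{"api": "arm_command", "payload": {
  "moves": [
    [0.004, 0.002, 0.25, 0.003, 1],
    [0, 0, 0.25, 0, 1],
    [0, 0, 0.2, 0, 1],
    [0, 0, 0.13, 0, 1],
    [0, 0, 0, 0, 1],
    [0, 0, 0, 0, 0],
    [0, 0, 0, 0, 0],
    [0, 0, 0, 0, 0]
  ]
}}

```text
time_s: 23.3
tcp_pos: [0.647, -0.1698, 0.0269]
tool_rot: [2.802, 1.416, 0.003]
ft_force: [-0.5, -1.1, 6.0]
gripper_width: 0.686
gripper_force: 65.8
```

```bash
python3 - <<'E'
from h import *
s=get_state();print(s["tcp_pos"],s["gripper_width"],s["gripper_force"],s["ft_force"],step([.4743,.0116,.12],-.585))
E
```

```text
[ 0.64700422 -0.1698176   0.0269282 ] 0.6856935458369184 65.76357007026672 [-0.51274325 -1.09978057  5.99838896] (array([ 0.364, -2.053, -0.782]), 'twist', np.float64(-0.032), 'yaw now', np.float64(-0.635))
```

Emit:
{"api": "arm_command", "payload": {
  "moves": [
    [0, 0, -0.15, 0, 0],
    [0, 0, -0.3, 0, 0],
    [0, 0, -0.35, 0, 0],
    [0.073, -0.411, 0, 0, 0],
    [0.073, -0.411, 0, 0, 0],
    [0.073, -0.411, 0, 0, 0],
    [0.073, -0.41, 0, 0, 0],
    [0.073, -0.41, 0, 0, 0]
  ]
}}

```text
time_s: 24.3
tcp_pos: [0.4726, 0.013, 0.1222]
tool_rot: [2.803, 1.416, 0.002]
ft_force: [0.8, 0.2, -1.8]
gripper_width: 0.687
gripper_force: 65.1
```

Emit:
{"api": "arm_command", "payload": {
  "moves": [
    [0, 0, 0, -0.032, 0],
    [0, 0, 0, 0, 0],
    [0, 0, 0, 0, 0],
    [0, 0, 0, 0, 0],
    [0, 0, 0, 0, 0],
    [0, 0, 0, 0, 0],
    [0, 0, 0, 0, 0],
    [0, 0, 0, 0, 0]
  ]
}}

```text
time_s: 25.3
tcp_pos: [0.4736, 0.012, 0.1211]
tool_rot: [2.767, 1.487, -0.0]
ft_force: [-0.1, -0.1, -1.1]
gripper_width: 0.682
gripper_force: 65.1
```

```bash
python3 - <<'E'
from h import *
s=get_state();print(s["tcp_pos"],s["gripper_width"])
look(["wrist"],dict(tray_large=(.4743,.0116)))
print(step([.4743,.0116,.0299],-.585))
E
```

```text
[0.47361865 0.01195246 0.12113662] 0.6821541748055803
tray_large wrist [ 0.4969  0.0457 -0.5843] 0.239
(array([0.   , 0.006, 0.761]), 'twist', np.float64(0.0), 'yaw now', np.float64(-0.585))
```

The tray is hidden by the fan in this view, so its fit is poor. I'll use the earlier unobstructed one.

Emit:
{"api": "arm_command", "payload": {
  "moves": [
    [0, 0.005, 0.2, 0, 0],
    [0, 0, 0.25, 0, 0],
    [0, 0, 0.18, 0, 0],
    [0, 0, 0.08, 0, 0],
    [0, 0, 0, 0, 0],
    [0, 0, 0, 0, 0],
    [0, 0, 0, 0, 0],
    [0, 0, 0, 0, 0]
  ]
}}

```text
time_s: 26.4
tcp_pos: [0.4744, 0.0116, 0.0365]
tool_rot: [2.767, 1.487, 0.001]
ft_force: [-0.4, 0.0, -0.5]
gripper_width: 0.683
gripper_force: 65.1
```

```bash
python3 - <<'E'
from h import *
s=get_state();print(s["tcp_pos"],s["ft_force"],step([.4743,.0116,.0299],-.585))
E
```

```text
[0.47441124 0.01157603 0.03645801] [-0.35897216  0.0477113  -0.4620842 ] (array([-0.   , -0.001,  0.055]), 'twist', np.float64(0.0), 'yaw now', np.float64(-0.585))
```

Emit:
{"api": "arm_command", "payload": {
  "moves": [
    [0, 0, 0.02, 0, 0],
    [0, 0, 0.014, 0, 0],
    [0, 0, 0.009, 0, 0],
    [0, 0, 0.006, 0, 0],
    [0, 0, 0.004, 0, 0],
    [0, 0, 0, 0, 0],
    [0, 0, 0, 0, 0],
    [0, 0, 0, 0, 0]
  ]
}}

```text
time_s: 27.4
tcp_pos: [0.4741, 0.0116, 0.0299]
tool_rot: [2.767, 1.487, 0.0]
ft_force: [-2.6, 0.7, 5.8]
gripper_width: 0.683
gripper_force: 65.8
```

Emit:
{"api": "arm_command", "payload": {
  "moves": [
    [0, 0, 0, 0, 0.8],
    [0, 0, 0, 0, 0.9],
    [0, 0, 0, 0, 1],
    [0, 0, -0.1, 0, 1],
    [0, 0, -0.25, 0, 1],
    [0, 0, -0.35, 0, 1],
    [0, 0, -0.4, 0, 1],
    [0, 0, 0, 0, 1]
  ]
}}

```text
time_s: 28.4
tcp_pos: [0.4763, 0.0114, 0.1657]
tool_rot: [2.763, 1.485, 0.011]
ft_force: [-0.0, 0.3, 0.2]
gripper_width: 1.0
gripper_force: 0.0
```

```bash
python3 - <<'E'
from h import *
a=cam("wrist")["color"];b=cam("scene")["color"]
cv2.imwrite("pics/end.png",np.vstack([a[100:300],cv2.resize(b[130:280,90:430],(512,226))]))
E
```

```text
(no output)
```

View pics/end.png

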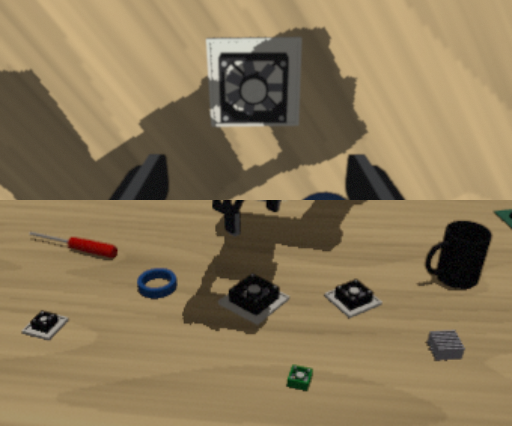

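All three fans sit in their trays, the large one at (253,90) in the upper view, and the bystanders haven't moved. I'll do one numeric check, then hand in.

```bash
python3 - <<'E'
from h import *
from station import close_job
im=cam("wrist");r=reg(im,"wrist","fan_large",np.array((.4743,.0116)))
p,f=fit([(im,r)],"fan_large",.003);print(p,f)
if np.hypot(p[0]-.4743,p[1]-.0116)<.006: print(close_job())
E
```

```text
[ 0.47388548  0.01195106 -0.58609266] 0.17407298273910143
the job is handed in; nothing more can be done
None
```

All three cooling fans are lying label up in the trays of their size, placed smallest to largest; the bystanders and the green look-alike were left where they were, and the job was handed in at about 28 s.

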